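# Ratchet the bench clamp open and take out the forming block

### The arm

A 6-joint arm with a two-finger parallel gripper is mounted at the origin on the work surface. World frame = base frame: x ahead of the robot, y to its left, z up, the work surface at z = 0. Lengths are in m, angles in degrees, forces in N, time in s.
With the tool pointing down it reaches from about 0.325 to 0.775 m from the base axis. Payload 5.5 kg.
Tool frame: the origin (TCP) lies midway between the tips of the shut fingers; the grasp point (between the pads) lies 19 mm behind it; x points along the fingers, y is the direction in which the jaws open and shut, and the axes are right-handed (so a half turn about x gives the same grasp; the last joint's range is limited). The gripper opens to 88 mm and grips with 3 to 60 N. Pads are 20 mm wide; open, the fingers measure 115 mm over their backs; the gripper's body (75 mm by 178 mm) begins 61 mm behind the grasp point.
Start: joints at [-75.556, 5.22, 70.514, -0, 104.267, -3.249], TCP at [0.182, -0.572, 0.223] pointing down, gripper open.
Joint ranges: [-164.24, 164.24], [-49.07, 125.15], [9.68, 141.18], [-86.29, 266.29], [3.28, 154.24], [-151.56, 151.56]. Speed limits (degrees/s): [147.25, 147.25, 172.46, 180, 180, 180].

### API

Orientations are given as [roll, pitch, yaw] about the fixed x, y, z axes, in that order (R = Rz(yaw) Ry(pitch) Rx(roll)).
In Python, from rig import read_state, vision, env gives the robot as it stands.
- The arm moves only by the tool step_arm, never from a script. Its argument "targets" is a list of rows, each a list of 2 entries, a list of its own where there are three numbers: the shift along the tool's x, y, z normalised to -1 to 1, where 1 is 80 mm, then the turn, a rotation vector about the tool's x, y, z normalised to -1 to 1, where 1 is 180 degrees. In form: [[[dx, dy, dz], [wx, wy, wz]], ...]. A call has 1 to 5 rows; each row is the pose to reach, as a shift and turn from the pose commanded when the call began, along the tool's axes at that moment, turning the shorter way round; what a row does not reach only later rows make up. A row lasts 1/8 s, in which the tool goes at most 62.5 mm and 10.7 degrees, less where a joint would pass 70% of its speed; a pose out of reach is approached as far as the arm can. A call with a number of a shift or a turn outside -1 to 1 is refused whole. A call with a gripper value outside its range is refused whole. "fingers" is the gripper's target within -1 to 1 (shut at 1, half-way at 0, fully open at -1), set as the call begins (left out, the last holds). The fingers move at their own pace and stop on an object; "grip_force" is the grip in N (left out, the last holds). Time passes only in rows, so rows that repeat a pose let the fingers close. It gives the time, the measured TCP pose, the force and the opening at its end, in the units of the state.
- read_state(): the state, without advancing time (a new reading comes with each control period).
- vision.read_camera(name): name is "scene" or "top" or "wrist"; returns a dict with "image" (420x560x3 uint8, red, green, blue), "depth" (420x560 float32, m along the optical axis (not along the pixel's ray), 0 where there is no reading), "fx", "fy", "cx", "cy" (pixels), "R" (3x3) and "t" (3): a world point X has camera coordinates R X + t. Camera axes: x right, y down, z forward; pixel columns grow to the right and rows downward; lengths in m; the calibration is good to about 2 mm. A picture is of the moment at which its call begins.
- env.close_job(): hands the job in, once; it reports no verdict.
The state is a dict: "time_s": time; "joints": joint angles; "dq": joint speeds; "effort": joint torques, N m; "tcp_pos": TCP position; "tcp_rot": TCP orientation; "ft_force": force on the tool from outside, world axes, zero at the start; "moment": the same for the moment, N m; "finger_gap": finger opening in m.
Only numpy, scipy, OpenCV 4.12 (cv2) and the standard library are available. Lean on these libraries where they do the work, as an engineer would, in place of code of your own. Each camera call takes 0.05 s, during which the arm holds its last target. There are 200 camera calls.

### The job

The grooved wooden block is locked under the jaw of the ratchet clamp, whose direction lever is set to tighten. Flip the lever right over to its other side, swing the clamp's handle back and forth until the jaw has backed off by 18 mm or more, then lift the block out and set it down gently, groove upward and wholly on the round wooden board; leave the lever over, the jaw open and the other loose things on the bench as they are.

Things in the scene. Friction and masses are not known exactly. Their poses are not given: they have to be found in the camera images.
- clamp: Grey ratchet clamp fixed on the bench, at most 124 mm high. Origin on the bench under the vertical ratchet shaft, z up. Base plate 115 mm (x) by y -64..198 mm, 20 mm high. Along +y: the steel sliding jaw (50 mm wide in x, shut face at y 100, top 77 mm up, an 8 mm lip over the block's near edge), the block, the fixed jaw (face at y 151, no lip, top 80). Handle towards -x, lever +x.
- handle (a joint): Handle angle about the shaft, rad, anticlockwise from above, -0.6..0.6; 0: along clamp -x. Stays put; 4 N at the grip moves it, 3 N more when driving. Lever positive: the growing stroke turns the toothed wheel and opens the jaw 10 mm/rad, the return clicks free. Lever negative: only the falling stroke drives, blocked while the jaw is shut. A stroke loses up to 0.35 rad before a tooth catches.
- handle_grip (a point): Middle of the handle's dark wooden grip, 125 mm from the shaft axis, 82.5 mm above the bench. The grip is a level bar 85 mm long (radial), 22 mm wide, 20 mm high. x axis along the handle towards the shaft, z up.
- lever (a joint): Angle of the ratchet's direction lever about its vertical pivot on the handle, rad, anticlockwise from above, -0.35..0.35; 0 is in line with the handle. Starts near -0.35 (tighten); near +0.35 is loosen. Stays put; about 2 N at its tab moves it, and the handle does not turn with it.
- lever_pivot (a point): On the lever's pivot axis, on the handle's short arm across the shaft from the grip, 62 mm from the shaft axis; 112 mm above the bench. x axis along the lever to its tab.
- lever_tab (a point): Upper part of the lever's upright steel tab, 38 mm from the pivot axis, 112 mm above the bench. Tab 14 mm (along the lever) x 10 mm wide, from 88 to 124 mm above the bench, with free space on both sides. x axis along the lever, away from the pivot.
- jaw (a joint): How far the sliding jaw has backed off, m: 0 shut on the block, 0.026 at its stop; it moves along the clamp's -y.
- jaw_face (a point): Middle of the sliding jaw's face, 50 mm above the bench; the clamp's y axis is square to it.
- block: Beech forming block, 56 mm (x) x 50 mm (y) x 45 mm high, a 20 mm wide, 12 mm deep groove along x in its top; about 0.13 kg. Origin at the centre of its underside, z up. Starts standing on the clamp's base plate (20 mm above the bench) between the jaws, axes about along the clamp's; its two x ends are free to grip.
- board: Round wooden board fixed on the bench, 180 mm across, 18 mm thick, bare. Origin at the centre of its underside.
- pliers: Pliers, 145 mm long, lying loose; to be left alone.
- dividers: Dark steel dividers, 150 mm long, lying loose; to be left alone.
- file0: Needle file, 160 mm, lying loose; to be left alone.
- file1: Second needle file, 160 mm, lying loose; to be left alone.
- tin: Closed flat tin, 110 x 75 x 28 mm, loose; to be left alone.
- jar: Small amber glass jar, 60 mm across, 70 mm high, loose; to be left alone.
- mallet: Small hammer lying loose; to be left alone.
Things that resemble listed ones, but are neither listed nor needed, are in the scene too. What is meant by the block is not green, and is the smaller of those in its own colour.

How it is judged:
By the outcome, as a careful person would: the job done as asked, in the order asked, and still so for the second after the job is handed in, with the robot touching nothing.
It also fails if it takes over 72 s, if anything falls off the work surface, if the arm or the gripper's body presses on something with over 40 N, if the wrist force passes 120 N, or if a joint passes its speed limit or range.

## Working session

There is one attempt and no reset: what is moved stays moved. The work goes in short steps, Python scripts to look and compute and a tool call to move; the robot and the scene stay as the last step left them, time stands still between calls to the robot, and variables do not carry over. Pictures are saved under pics/ and viewed, about 8 in all and at most 12, crops included, and the job is handed in when it is done.

Besides the shell and the picture viewer there is one more tool, called as name([rows], argument=value, ...), one row to a line, values as JSON. step_arm: Moves the arm, as the interface text tells. Its arguments: {"type":"object","properties":{"targets":{"type":"array","items":{"type":"array"}},"fingers":{"type":"number"},"grip_force":{"type":"number"}},"required":["targets"]}

```bash
mkdir -p pics; ls
python3 - <<'E'
from rig import read_state, vision
import cv2,numpy as np
print(read_state())
ims=[]
for n in("scene","top"):
    c=vision.read_camera(n); np.savez(f'/tmp/{n}.npz',**c); 
    cv2.imwrite(f'pics/{n}0.png',c["image"][:,:,::-1]); print(n,c['fx'],c['cx'],c['cy'],c['R'],c['t'])
E
```

```text
pics
{'time_s': 0.0, 'joints': array([-7.55551038e+01,  5.26448267e+00,  7.05808606e+01,  2.23287481e-04,
        1.04267100e+02, -3.24743261e+00]), 'dq': array([-0.06946156, -0.06041744,  0.06831587,  0.07469428,  0.03851329,
        0.08497009]), 'effort': array([-1.96909285e-03, -4.46449256e+01, -4.06443679e+01,  6.95944391e-02,
        2.93032522e-02, -1.43624688e-04]), 'tcp_pos': array([ 0.18228171, -0.57133212,  0.22150257]), 'tcp_rot': array([-93.35775494,  89.88755653, 104.33462871]), 'ft_force': array([ 0.05885047,  0.1445389 , -0.59471393]), 'moment': array([ 0.05216591, -0.03783114,  0.00700165]), 'finger_gap': 0.08792458716994511}
scene 536.3607214674705 287.53501419856906 198.5285208104048 [[ 0.1415438   0.9899312  -0.00125365]
 [ 0.56542189 -0.08188536 -0.82072704]
 [-0.81256596  0.11545998 -0.57131914]] [-0.05811073 -0.24989205  2.08849809]
top 519.5310003732145 278.32564972519657 213.09438837079927 [[ 0.02842678 -0.99953875  0.01068647]
 [-0.99105071 -0.02957705 -0.13016796]
 [ 0.13042399 -0.00689058 -0.99143437]] [-0.03324083  0.59115049  1.22537643]
```

View pics/top0.png

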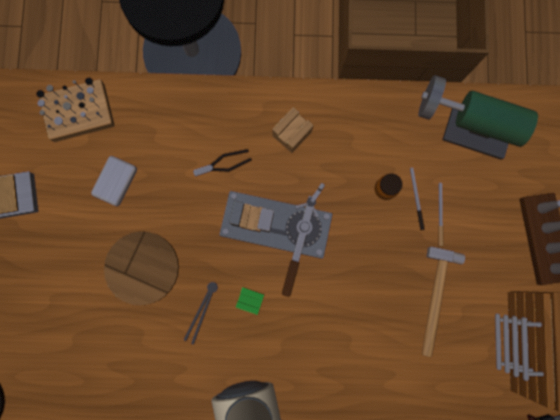

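View pics/scene0.png

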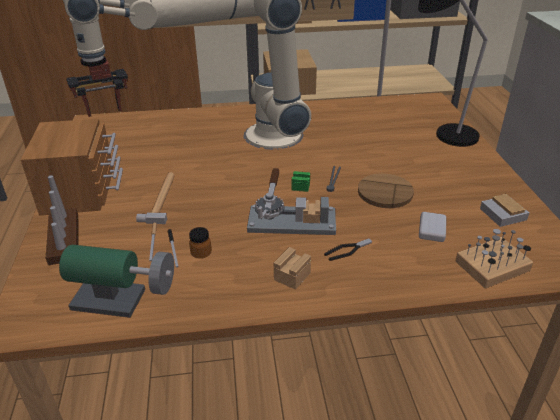

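Top view: the clamp is at about (275,225). Candidates for the block: the beech block in the clamp (256,217), the larger beech block loose at (293,130), and the green one at (250,300). I choose the one in the clamp. The round board is at (142,268), handle grip at (290,278), lever tab near (318,188).

```bash
cat > h.py <<'E'
import numpy as np, cv2
from rig import read_state, vision
from scipy.spatial.transform import Rotation as Ro
def ray(c,u,v,z):
    d=c['R'].T@np.array([(u-c['cx'])/c['fx'],(v-c['cy'])/c['fy'],1]); o=-c['R'].T@c['t']
    return o+d*(z-o[2])/d[2]
def cloud(c):
    v,u=np.mgrid[:420,:560]; D=c['depth']
    P=np.stack([(u-c['cx'])/c['fx']*D,(v-c['cy'])/c['fy']*D,D],-1)-c['t']
    return P@c['R']
def proj(c,X):
    p=np.asarray(X)@c['R'].T+c['t']; return np.stack([c['fx']*p[...,0]/p[...,2]+c['cx'],c['fy']*p[...,1]/p[...,2]+c['cy']],-1)
def go(tgt,yaw=None,R=None):
    "shift/turn numbers to reach TCP tgt, from measured pose"
    s=read_state(); R0=Ro.from_euler('xyz',s['tcp_rot'],degrees=True)
    d=R0.inv().apply(np.array(tgt)-s['tcp_pos'])/.08
    w=(R0.inv()*R).as_rotvec()/np.pi if R is not None else np.zeros(3)
    return d.round(3),w.round(4)
def down(yopen):
    "tool down, jaws opening along world angle yopen (deg)"
    a=np.radians(yopen); x=np.array([0,0,-1.]); y=np.array([np.cos(a),np.sin(a),0])
    return Ro.from_matrix(np.stack([x,y,np.cross(x,y)],1))
E
python3 - <<'E'
from h import *
c=dict(np.load('/tmp/top.npz')); P=cloud(c); Z=P[...,2]
# base plate
def blob(m,seed):
    n,l=cv2.connectedComponents(m.astype(np.uint8)); return l==l[seed[1],seed[0]]
sub=np.zeros(Z.shape,bool); sub[170:310,205:345]=1
m=sub&(Z>.010)&(Z<.2); n,l,st,ce=cv2.connectedComponentsWithStats(m.astype(np.uint8)); print(st[:6],ce[:6])
mb=sub&(Z>.014)&(Z<.026); p=P[mb][:,:2].astype(np.float32); r=cv2.minAreaRect(p); print('base',r,cv2.boxPoints(r))
for nm,(a,b) in {'jar':(.06,.09)}.items(): pass
for h in (.06,.075,.085,.095,.105,.115,.125):
    mm=sub&(Z>h-.004)&(Z<h+.004); q=P[mb*0+mm>0]; print(h,len(q), cv2.minAreaRect(q[:,:2].astype(np.float32)) if len(q)>4 else '')
bm=np.zeros(Z.shape,bool); bm[225:315,95:190]=1; q=P[bm&(Z>.012)&(Z<.025)][:,:2].astype(np.float32); print('board',cv2.minEnclosingCircle(q),np.median(P[bm&(Z>.012)][:,2]))
im=c['image'][170:310,205:345,::-1]; cv2.imwrite('pics/crop0.png',cv2.convertScaleAbs(cv2.resize(im,None,fx=4.2,fy=4.2,interpolation=cv2.INTER_CUBIC),alpha=1.6))
E
```

```text
[[     0      0    560    420 229166]
 [   205    170      3      3      5]
 [   209    170      1      1      1]
 [   215    170      1      1      1]
 [   222    170      2      2      3]
 [   225    170      5      2      5]] [[279.60872032 208.87153854]
 [205.6        171.        ]
 [209.         170.        ]
 [215.         170.        ]
 [222.33333333 170.33333333]
 [227.         170.2       ]]
base ((0.48698920011520386, 0.0041055828332901), (0.26226118206977844, 0.2774431109428406), 79.3565902709961) [[ 0.32643494 -0.09914768]
 [ 0.5991049  -0.15039033]
 [ 0.64754343  0.10735885]
 [ 0.37487352  0.1586015 ]]
0.06 251 ((0.5750234723091125, -0.021865278482437134), (0.2036651223897934, 0.09478748589754105), 73.9747085571289)
0.075 471 ((0.573401689529419, -0.012116923928260803), (0.20859704911708832, 0.15029168128967285), 53.95899963378906)
0.085 435 ((0.5352435111999512, 0.008857406675815582), (0.1904221475124359, 0.2547456622123718), 77.18669128417969)
0.095 346 ((0.5200710296630859, -0.06800897419452667), (0.03369303420186043, 0.2545008957386017), 76.56473541259766)
0.105 24 ((0.5954973697662354, -0.0880143791437149), (0.017379766330122948, 0.10461818426847458), 75.56925964355469)
0.115 3 
0.125 22 ((0.6458110213279724, -0.11202183365821838), (0.00827819388359785, 0.013138488866388798), 45.70684051513672)
board ((0.4500693380832672, 0.31501898169517517), 0.09037545323371887) 0.017721192684092314
```

View pics/crop0.png

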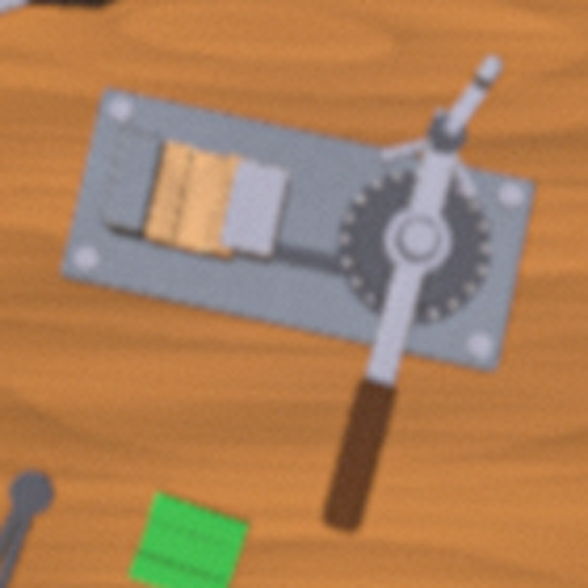

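The crop confirms it: the beech block with its groove is between the steel jaw lip and the fixed jaw. Plate corners in the crop are (106,90), (535,182), (497,370) and (62,275), shaft (419,238), pivot (446,135), tab (490,68), grip (360,455).

Run:
```python
from h import *
c=dict(np.load('/tmp/top.npz'))
f=lambda u,v,z: ray(c,(u+.5)/4.2+205-.5,(v+.5)/4.2+170-.5,z)
C=np.array([f(106,90,.02),f(535,182,.02),f(497,370,.02),f(62,275,.02)])
print(C.round(4)); 
ctr=C.mean(0); ey=(C[0]+C[3]-C[1]-C[2])[:2]; print(np.linalg.norm(ey)/2); ey/=np.linalg.norm(ey)
ex=(C[0]+C[1]-C[2]-C[3])[:2];print(np.linalg.norm(ex)/2)
yaw=np.degrees(np.arctan2(ey[1],ey[0]))-90; print('yaw',yaw,'x-yaw',np.degrees(np.arctan2(ex[1],ex[0])))
O=ctr[:2]-.067*ey; print('origin',O,'shaft',f(419,238,.1))
E=np.array([[ey[1],-ey[0]],ey])
for n,u,v,z in(('piv',446,135,.1),('tabtop',490,68,.124),('grip',360,455,.0925),('gripend',343,522,.0925),('gripin',381,384,.0925)):
    p=f(u,v,z)[:2]; print(n,p.round(4),'clamp',(E@(p-O)).round(4))
blk=O+ey*.1255; print('block',blk)
for x in (.048,.058): print(x, x)
```

```text
[[ 0.6459  0.1056  0.02  ]
 [ 0.5987 -0.1488  0.02  ]
 [ 0.4876 -0.1283  0.02  ]
 [ 0.5356  0.1269  0.02  ]]
0.25922199361025694
0.112605905239623
yaw -10.584859408306684 x-yaw -10.670659213418453
origin [ 0.55464446 -0.0770129 ] shaft [ 0.55491753 -0.07657151  0.1       ]
piv [ 0.6126 -0.0903] clamp [ 0.0594 -0.0024]
tabtop [ 0.6465 -0.1118] clamp [ 0.0966 -0.0173]
grip [ 0.4357 -0.0474] clamp [-0.1223  0.0073]
gripend [ 0.3994 -0.0391] clamp [-0.1596  0.0088]
gripin [ 0.4747 -0.0579] clamp [-0.0821  0.0041]
block [0.57769776 0.04635159]
0.048 0.048
0.058 0.058
```

```bash
cat >> h.py <<'E'
O=np.array([.5547,-.0768]); YAW=-10.6
def W(x,y,z=None):
    a=np.radians(YAW); p=O+np.array([x*np.cos(a)-y*np.sin(a),x*np.sin(a)+y*np.cos(a)])
    return np.append(p,z) if z is not None else p
E
python3 - <<'E'
from h import *
s=read_state(); M=Ro.from_euler('xyz',s['tcp_rot'],degrees=True).as_matrix(); print(M.round(3), 'jaw ang',np.degrees(np.arctan2(M[1,1],M[0,1])))
th=-.055
tab=W(.062*np.cos(th)+.040*np.cos(th-.35),.062*np.sin(th)+.04*np.sin(th-.35),.16); print('tab',tab)
d=th*57.3+YAW
for y in(90+d,-90+d): print(y,go(tab,R=down(y)))
R=down(90+d) ; print(R.inv().apply(tab-s['tcp_pos'])/.08)
R=down(-90+d) ; print(R.inv().apply(tab-s['tcp_pos'])/.08)
E
```

```text
[[-0.     0.304 -0.953]
 [ 0.002 -0.953 -0.304]
 [-1.    -0.002 -0.   ]] jaw ang -72.30787448772536
tab [ 0.6481604  -0.11379246  0.16      ]
76.2485 (array([ 0.777, -3.678, -7.286]), array([-8.253e-01, -7.000e-04,  2.000e-04]))
-103.7515 (array([ 0.777, -3.678, -7.286]), array([1.747e-01, 1.000e-04, 6.000e-04]))
[0.77013559 6.94010155 4.29699456]
[ 0.77013559 -6.94010155 -4.29699456]
```

step_arm([
  [[0,-0.5,-1],[0,0,0]],
  [[0,-0.5,-1],[0,0,0]],
], fingers=0.1)

```text
time_s: 0.35
tcp_pos: [0.2478, -0.5076, 0.2221]
tcp_rot: [-118.9, 89.9, 78.8]
ft_force: [-0.7, -1.0, -0.1]
finger_gap: 0.0712
```

step_arm([
  [[0,-0.5,-1],[0,0,0]],
  [[0,-0.5,-1],[0,0,0]],
])

```text
time_s: 0.6
tcp_pos: [0.3121, -0.4447, 0.2223]
tcp_rot: [-118.0, 89.9, 79.8]
ft_force: [-0.5, 0.0, 0.8]
finger_gap: 0.0507
```

step_arm([
  [[0,-0.5,-1],[0,0,0]],
  [[0,-0.5,-1],[0,0,0]],
])

```text
time_s: 0.85
tcp_pos: [0.3761, -0.3822, 0.2223]
tcp_rot: [-110.6, 89.9, 87.2]
ft_force: [0.0, -0.3, 0.8]
finger_gap: 0.0399
```

step_arm([
  [[0,-0.5,-1],[0,0,0]],
  [[0,-0.5,-1],[0,0,0]],
])

```text
time_s: 1.1
tcp_pos: [0.4401, -0.3197, 0.2221]
tcp_rot: [-93.6, 89.9, 104.3]
ft_force: [-0.5, 0.1, -1.5]
finger_gap: 0.0394
```

step_arm([
  [[0,-0.5,-1],[0,0,0]],
  [[0,-0.5,-1],[0,0,0]],
])

```text
time_s: 1.35
tcp_pos: [0.5041, -0.2572, 0.2219]
tcp_rot: [-76.1, 89.9, 121.8]
ft_force: [-0.7, -0.5, 0.4]
finger_gap: 0.0395
```

step_arm([
  [[0,-0.5,-1],[0,0,0]],
  [[0,-0.5,-1],[0,0,0]],
])

```text
time_s: 1.6
tcp_pos: [0.5681, -0.1947, 0.2216]
tcp_rot: [-63.9, 89.9, 134.0]
ft_force: [0.1, -0.4, -0.7]
finger_gap: 0.0392
```

step_arm([
  [[0,-0.6,-1],[0.06,0,0]],
  [[0,-0.6,-1],[0.12,0,0]],
  [[0,-0.6,-1],[0.175,0,0]],
  [[0,-0.6,-1],[0.175,0,0]],
])

```text
time_s: 2.1
tcp_pos: [0.6284, -0.1266, 0.2218]
tcp_rot: [2.7, 89.9, 169.1]
ft_force: [-0.1, 0.6, -0.5]
finger_gap: 0.0393
```

Run:
```python
from h import *
c=vision.read_camera('wrist'); cv2.imwrite('pics/w1.png',cv2.convertScaleAbs(c['image'][:,:,::-1],alpha=1.4)); np.savez('/tmp/w1.npz',**c)
s=read_state(); print(s['tcp_pos'],s['joints'],s['finger_gap'])
th=-.055
for n,p in {'tab':(.062*np.cos(th)+.038*np.cos(th-.35),.062*np.sin(th)+.038*np.sin(th-.35),.124),'piv':(.0619,-.0034,.112)}.items(): print(n,proj(c,W(*p)))
tab=W(.062*np.cos(th)+.040*np.cos(th-.35),.062*np.sin(th)+.04*np.sin(th-.35),.16); 
print(go(tab,R=down(-90+th*57.3+YAW)))
```

```text
[ 0.62820243 -0.12700847  0.22205748] [-1.44690701e+01  1.17181473e+01  6.34427335e+01 -3.24373252e-03
  1.04896944e+02  8.91157496e+01] 0.039516279212303065
tab [250.93377384 190.12333471]
piv [236.80644733 229.00122009]
(array([ 0.776, -0.219, -0.204]), array([ 0.0009,  0.0003, -0.    ]))
```

View pics/w1.png

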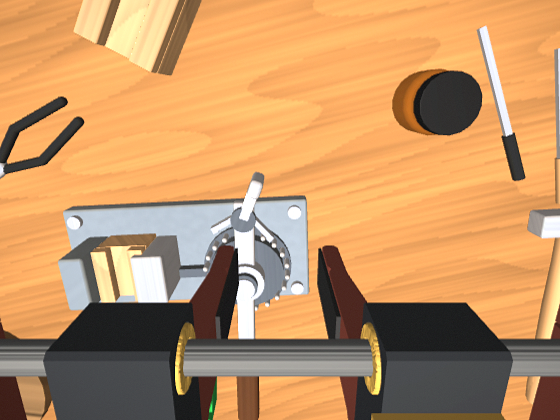

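The wrist view shows the tab at (258,180) and pivot boss at (242,215), 10 px or so off the prediction. I'll check this with the depth.

Run:
```python
from h import *
c=dict(np.load('/tmp/w1.npz')); P=cloud(c)
print(c['fx'])
for u,v in((258,180),(260,177),(255,190),(242,215),(248,283),(246,320),(100,215),(300,290),(67,213),(304,199)): print(u,v,P[v-1:v+2,u-1:u+2].reshape(-1,3).mean(0).round(4))
t=dict(np.load('/tmp/top.npz')); Q=cloud(t)
m=(P[...,2]>.105)&(P[...,2]<.13); m[240:]=0; m[:,:200]=0; m[:,300:]=0; q=P[m]; print(len(q),q.mean(0))
tt=m&(P[...,2]>.115); q=P[tt]; print('tab>.118',len(q),q.mean(0),q.min(0),q.max(0), np.argwhere(tt).mean(0))
m=Q[...,2]>.117; m[:170]=0;m[310:]=0;m[:,:205]=0;m[:,345:]=0; print('top tab',Q[m].mean(0),m.sum())
s=Q[222:229,300:308]; print('shaft top z',s[...,2].mean(), Q[226,304])
th=-.055; print(W(.062*np.cos(th)+.038*np.cos(th-.35),.062*np.sin(th)+.038*np.sin(th-.35)))
```

```text
359.28264994547953
258 180 [ 0.652  -0.1194  0.1206]
260 177 [ 0.6515 -0.1203  0.1089]
255 190 [ 0.6459 -0.1157  0.1243]
242 215 [ 0.6192 -0.095   0.0914]
248 283 [ 0.5595 -0.0851  0.1008]
246 320 [ 0.5153 -0.0702  0.0888]
100 215 [0.6334 0.0655 0.02  ]
300 290 [ 0.4981 -0.123   0.0267]
67 213 [0.6439 0.0987 0.0202]
304 199 [ 0.5986 -0.1504  0.0182]
282 [ 0.64812027 -0.11611941  0.12140431]
tab>.118 244 [ 0.64753116 -0.11576947  0.12319027] [ 0.6402128  -0.12182832  0.11536738] [ 0.65369514 -0.10878068  0.12594252] [187.60245902 254.63934426]
top tab [ 0.47809114 -0.0318237   1.01840871] 111
shaft top z 0.09847589020125835 [ 0.55553907 -0.07566939  0.10014162]
[ 0.64649852 -0.11267973]
```

step_arm([
  [[0.78,-0.2,-0.22],[0,0,0]],
  [[0.78,-0.2,-0.22],[0,0,0]],
])

```text
time_s: 2.4
tcp_pos: [0.647, -0.1152, 0.1542]
tcp_rot: [-0.4, 89.4, 166.0]
ft_force: [-0.5, 0.3, -0.9]
finger_gap: 0.0393
```

step_arm([
  [[0.4,0,0],[0,0,0]],
  [[0.75,0,0],[0,0,0]],
  [[0.75,0,0],[0,0,0]],
])

```text
time_s: 2.78
tcp_pos: [0.6477, -0.1162, 0.099]
tcp_rot: [3.7, 89.8, 169.9]
ft_force: [-0.5, -0.4, 0.1]
finger_gap: 0.0395
```

step_arm([
  [[0,-0.1,0],[0,0,0]],
  [[0,-0.2,0],[0,0,0]],
  [[0,-0.3,0],[0,0,0]],
  [[0,-0.4,0],[0,0,0]],
  [[0,-0.46,0],[0,0,0]],
])

```text
time_s: 3.4
tcp_pos: [0.6582, -0.0797, 0.1008]
tcp_rot: [136.5, 90.0, -57.3]
ft_force: [0.2, -3.8, 2.6]
finger_gap: 0.0394
```

step_arm([
  [[0,-0.02,0],[0,0,0]],
  [[0,-0.04,0],[0,0,0]],
])

```text
time_s: 3.65
tcp_pos: [0.6586, -0.077, 0.1003]
tcp_rot: [40.4, 90.0, -153.4]
ft_force: [-1.5, -3.7, 3.3]
finger_gap: 0.0397
```

Run:
```python
from h import *
c=vision.read_camera('wrist'); t=vision.read_camera('top'); s=read_state(); print(s['tcp_pos'],s['ft_force'],s['finger_gap'])
a=cv2.convertScaleAbs(c['image'][:,:,::-1],alpha=1.4)[150:420,100:450]; b=cv2.convertScaleAbs(cv2.resize(t['image'][150:300,205:345,::-1],None,fx=2.8,fy=2.8),alpha=1.6)
cv2.imwrite('pics/w2.png',np.hstack([cv2.resize(a,(544,420)),b[:420]])[:, :800] if 0 else np.hstack([cv2.resize(a,(400,420)),b[:420]]))
```

```text
[ 0.65857755 -0.07690186  0.10017124] [-1.13962571 -2.67446115  2.1060492 ] 0.039631849214733006
```

View pics/w2.png

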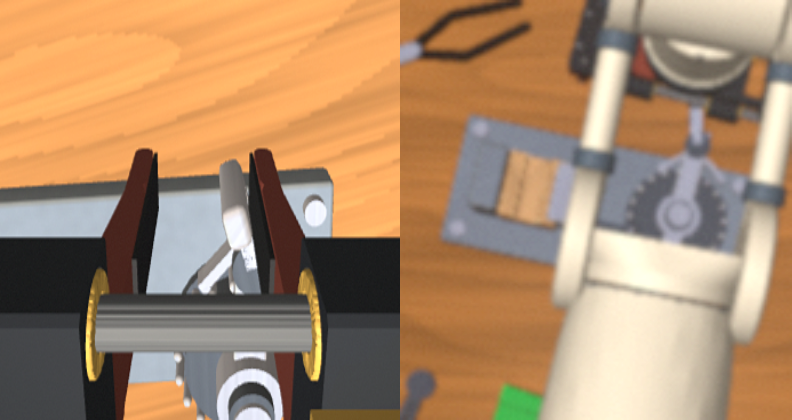

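Lever's past the middle, with the tab against the right-hand finger, but perhaps not fully home. Pushing a little more.

step_arm([
  [[0,-0.03,0],[0,0,0]],
  [[0,-0.05,0],[0,0,0]],
])

```text
time_s: 4.0
tcp_pos: [0.6592, -0.0735, 0.1001]
tcp_rot: [41.3, 89.9, -152.6]
ft_force: [-3.6, -4.9, 2.9]
finger_gap: 0.0397
```

step_arm([
  [[0,-0.02,0],[0,0,0]],
  [[0,-0.02,0],[0,0,0]],
])

```text
time_s: 4.25
tcp_pos: [0.6595, -0.0718, 0.1001]
tcp_rot: [28.3, 89.9, -165.6]
ft_force: [-3.4, -4.8, 3.1]
finger_gap: 0.0396
```

Run:
```python
from h import *
c=vision.read_camera('wrist'); P=cloud(c); s=read_state(); print(s['tcp_pos'],s['ft_force'])
m=(P[...,2]>.119)&(P[...,2]<.128)&(np.hypot(P[...,0]-.65,P[...,1]+.08)<.045); m[:150]=0
n,l,st,ce=cv2.connectedComponentsWithStats(m.astype(np.uint8))
for i in range(1,n):
    if st[i,4]>30: print(st[i],P[l==i].mean(0))
```

```text
[ 0.65946759 -0.07180287  0.1000541 ] [-3.0793598  -4.10781873  3.44556253]
[209 261  26  54 331] [ 0.67257058 -0.05378996  0.12344762]
[293 261  54  54 979] [ 0.65682317 -0.08965849  0.12338842]
```

step_arm([
  [[0,0.12,0],[0,0,0]],
  [[-0.4,0.12,0],[0,0,0]],
  [[-1,0.12,0],[0,0,0]],
  [[-1,0.12,0],[0,0,0]],
])

```text
time_s: 4.8
tcp_pos: [0.6597, -0.0808, 0.1856]
tcp_rot: [-167.7, 89.5, -1.4]
ft_force: [-0.2, -0.3, 0.4]
finger_gap: 0.0394
```

step_arm([
  [[0,0,0.8],[0,0,0]],
  [[0,0,1],[0,0,0]],
  [[0,0,1],[0,0,0]],
])

```text
time_s: 5.18
tcp_pos: [0.5792, -0.0611, 0.1792]
tcp_rot: [-33.0, 89.9, 133.2]
ft_force: [0.5, -0.2, 1.3]
finger_gap: 0.0393
```

Run:
```python
from h import *
t=vision.read_camera('top'); Q=cloud(t); s=read_state(); print(s['tcp_pos'])
cv2.imwrite('pics/t3.png',cv2.convertScaleAbs(cv2.resize(t['image'][165:265,270:345,::-1],None,fx=6,fy=6,interpolation=cv2.INTER_CUBIC),alpha=1.6))
```

```text
[ 0.58004664 -0.06147432  0.17962173]
```

View pics/t3.png

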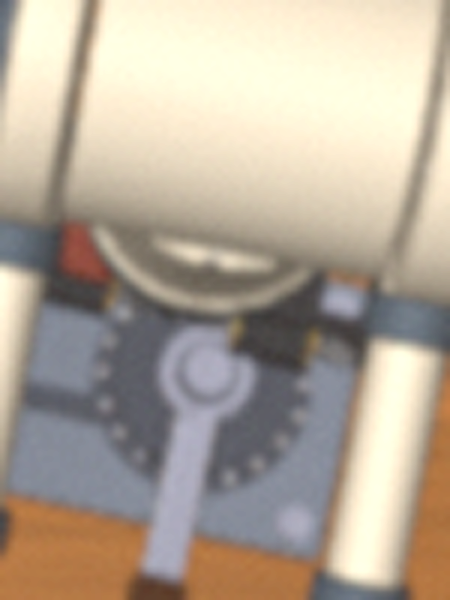

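The arm hides the lever. Moving over to the handle, then I'll look again.

Run:
```python
from h import *
th=-.03; g=W(-.125*np.cos(th),-.125*np.sin(th),.18); print(g,go(g,R=down(-90+th*57.3+YAW)))
```

```text
[ 0.43257808 -0.05013097  0.18      ] (array([-0.004,  0.302,  1.824]), array([-0.0082,  0.0001,  0.0002]))
```

step_arm([
  [[0,0.15,0.7],[0,0,0]],
  [[0,0.15,0.9],[0,0,0]],
  [[0,0.15,0.9],[0,0,0]],
], fingers=-0.1)

```text
time_s: 5.6
tcp_pos: [0.5077, -0.0562, 0.1805]
tcp_rot: [-158.0, 89.9, 8.2]
ft_force: [0.3, -0.6, -0.0]
finger_gap: 0.0484
```

step_arm([
  [[0,0.15,0.7],[0,0,0]],
  [[0,0.15,0.92],[0,0,0]],
  [[0,0.15,0.92],[0,0,0]],
])

```text
time_s: 5.98
tcp_pos: [0.4338, -0.0504, 0.1809]
tcp_rot: [-172.6, 89.9, -6.4]
ft_force: [0.8, -0.2, -0.6]
finger_gap: 0.0483
```

```bash
cat > look.py <<'E'
from h import *
import sys
t=vision.read_camera('top'); Q=cloud(t); w=vision.read_camera('wrist'); Pw=cloud(w); s=read_state(); print(s['tcp_pos'],s['finger_gap'],s['joints'].round(1))
np.savez('/tmp/lt.npz',**t); np.savez('/tmp/lw.npz',**w)
a=cv2.convertScaleAbs(cv2.resize(w['image'][:,:,::-1],(400,300)),alpha=1.4); b=cv2.convertScaleAbs(cv2.resize(t['image'][170:275,205:345,::-1],(400,300),interpolation=cv2.INTER_CUBIC),alpha=1.6)
cv2.imwrite(sys.argv[1],np.hstack([a,b]))
E
python3 look.py pics/l4.png
```

```text
[ 0.43428676 -0.05045377  0.18058471] 0.048233645524857885 [-11.1 -20.6  98.3   0.  102.2  92.7]
```

View pics/l4.png

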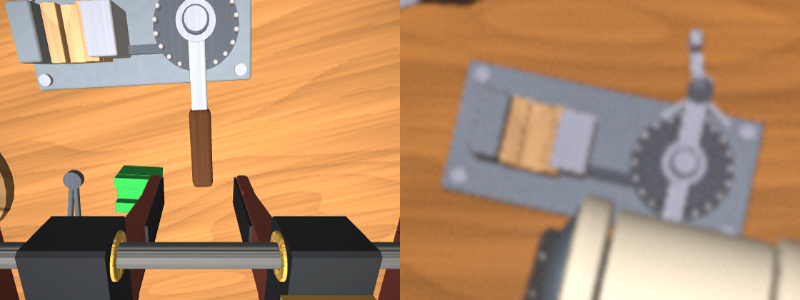

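The lever now points left of the handle line (tab (696,40), pivot (700,90), shaft (684,160)). The grip is ahead of the fingers. Measuring both numerically.

Run:
```python
from h import *
def inc(P):
    a=np.radians(YAW); d=P[...,:2]-O; return np.stack([d[...,0]*np.cos(a)+d[...,1]*np.sin(a),-d[...,0]*np.sin(a)+d[...,1]*np.cos(a)],-1)
for f in('/tmp/top.npz','/tmp/lt.npz'):
    t=dict(np.load(f)); Q=cloud(t); L=inc(Q)
    m=(L[...,0]>.08)&(L[...,0]<.12)&(abs(L[...,1])<.04)&(Q[...,2]>.105)&(Q[...,2]<.14); print('tab clamp',L[m].mean(0),m.sum())
w=dict(np.load('/tmp/lw.npz')); P=cloud(w); L=inc(P)
m=(P[...,2]>.083)&(P[...,2]<.100)&(L[...,0]<-.075)&(L[...,0]>-.18)&(abs(L[...,1])<.03)
print(m.sum(),L[m].mean(0),P[m].mean(0)); r=cv2.minAreaRect(L[m].astype(np.float32)*1000); print(r)
th=np.arctan2(-L[m].mean(0)[1],-L[m].mean(0)[0]); print('theta',th)
g=W(-.125*np.cos(th),-.125*np.sin(th),.066); print(g,go(g,R=down(-90+th*57.3+YAW)))
```

```text
tab clamp [ 0.09479366 -0.01804301] 30
tab clamp [0.09573805 0.01248654] 27
3311 [-0.11723586 -0.00134204] [ 0.43921786 -0.05655344  0.09207304]
((-119.19721984863281, -1.3148479461669922), (22.052640914916992, 88.48204803466797), 89.39631652832031)
theta 0.011446849773439382
[ 0.43157793 -0.055214    0.066     ] (array([1.432, 0.066, 0.02 ]), array([-0.0214, -0.0004,  0.    ]))
```

Lever is at about +0.34, flipped. Going down on the grip.

step_arm([
  [[0.5,0.06,0.02],[-0.015,0,0]],
  [[0.72,0.06,0.02],[-0.015,0,0]],
])

```text
time_s: 6.32
tcp_pos: [0.4303, -0.0546, 0.1205]
tcp_rot: [-0.8, 89.8, 168.0]
ft_force: [0.5, 0.9, -0.2]
finger_gap: 0.0479
```

step_arm([
  [[0.5,0,0],[0,0,0]],
  [[0.71,0,0],[0,0,0]],
  [[0.71,0,0],[0,0,0]],
])

```text
time_s: 6.7
tcp_pos: [0.4299, -0.0543, 0.065]
tcp_rot: [-2.7, 89.9, 166.1]
ft_force: [1.0, 0.2, -0.6]
finger_gap: 0.0487
```

step_arm([
  [[0,0,0],[0,0,0]],
  [[0,0,0],[0,0,0]],
  [[0,0,0],[0,0,0]],
  [[0,0,0],[0,0,0]],
], fingers=1, grip_force=20)

```text
time_s: 7.2
tcp_pos: [0.431, -0.0542, 0.0671]
tcp_rot: [-155.8, 89.9, 13.1]
ft_force: [-0.4, 2.9, 4.3]
finger_gap: 0.0221
```

Run:
```python
from h import *
s=read_state(); print(s['tcp_pos'],s['finger_gap'],s['ft_force'],s['moment'],s['joints'].round(1))
R0=Ro.from_euler('xyz',s['tcp_rot'],degrees=True); M=R0.as_matrix(); print('jaw',np.degrees(np.arctan2(M[1,1],M[0,1])))
d=s['tcp_pos'][:2]-O; th=np.radians(np.degrees(np.arctan2(-d[1],-d[0]))-YAW); r=np.hypot(*d); print('theta',th,'r',r)
def plan(th0,ths,r=.125):
    # rows relative to pose at th0, in tool axes
    T=lambda t:(W(-r*np.cos(t),-r*np.sin(t),0),down(-90+np.degrees(t)+YAW))
    p0,R0=T(th0)
    for t in ths:
        p,R=T(t); print(round(t,2),(R0.inv().apply(p-p0)/.08).round(3),((R0.inv()*R).as_rotvec()/np.pi).round(3))
plan(0,[-.14,-.28,-.42,-.56]); plan(-.56,[-.56+.14*i for i in range(1,9)])
```

```text
[ 0.43101727 -0.05417226  0.06705977] 0.02207481997357181 [-0.37100292  2.90208238  4.30750516] [ 0.58884017 -0.01064531  0.21015046] [-1.170e+01 -2.000e+01  1.094e+02  1.000e-01  9.050e+01  8.940e+01]
jaw -101.07051140778546
theta 0.004056114379771663 r 0.12573556730819793
-0.14 [ 0.    -0.218 -0.015] [0.045 0.    0.   ]
-0.28 [ 0.    -0.432 -0.061] [0.089 0.    0.   ]
-0.42 [ 0.    -0.637 -0.136] [0.134 0.    0.   ]
-0.56 [ 0.    -0.83  -0.239] [0.178 0.    0.   ]
-0.42 [-0.     0.218 -0.015] [-0.045  0.     0.   ]
-0.28 [-0.     0.432 -0.061] [-0.089  0.     0.   ]
-0.14 [-0.     0.637 -0.136] [-0.134  0.     0.   ]
0.0 [-0.     0.83  -0.239] [-0.178  0.     0.   ]
0.14 [-0.     1.007 -0.367] [-0.223  0.     0.   ]
0.28 [-0.     1.164 -0.52 ] [-0.267  0.     0.   ]
0.42 [-0.     1.298 -0.692] [-0.312  0.     0.   ]
0.56 [-0.     1.406 -0.882] [-0.357  0.     0.   ]
```

step_arm([
  [[0,-0.218,-0.015],[0.045,0,0]],
  [[0,-0.432,-0.061],[0.089,0,0]],
  [[0,-0.637,-0.136],[0.134,0,0]],
  [[0,-0.83,-0.239],[0.178,0,0]],
  [[0,-0.83,-0.239],[0.178,0,0]],
])

```text
time_s: 7.82
tcp_pos: [0.4627, 0.0083, 0.067]
tcp_rot: [-101.4, 89.9, 35.5]
ft_force: [-1.3, 4.2, 6.3]
finger_gap: 0.0218
```

step_arm([
  [[0,0.218,-0.015],[-0.045,0,0]],
  [[0,0.432,-0.061],[-0.089,0,0]],
  [[0,0.637,-0.136],[-0.134,0,0]],
  [[0,0.83,-0.239],[-0.178,0,0]],
  [[0,0.83,-0.239],[-0.178,0,0]],
])

```text
time_s: 8.45
tcp_pos: [0.4311, -0.0548, 0.067]
tcp_rot: [-162.3, 89.9, 6.5]
ft_force: [0.2, 2.2, 6.0]
finger_gap: 0.0216
```

step_arm([
  [[0,0.218,-0.015],[-0.045,0,0]],
  [[0,0.432,-0.061],[-0.089,0,0]],
  [[0,0.637,-0.136],[-0.134,0,0]],
  [[0,0.83,-0.239],[-0.178,0,0]],
  [[0,0.83,-0.239],[-0.178,0,0]],
])

```text
time_s: 9.07
tcp_pos: [0.4379, -0.1231, 0.067]
tcp_rot: [175.0, 89.8, 15.9]
ft_force: [2.8, 3.6, 5.6]
finger_gap: 0.022
```

```bash
cat > jaw.py <<'E'
from h import *
s=read_state(); d=s['tcp_pos'][:2]-O; print('theta',np.radians(np.degrees(np.arctan2(-d[1],-d[0]))-YAW),'r',np.hypot(*d),s['finger_gap'],s['ft_force'].round(1),s['joints'].round(0))
a=np.radians(YAW)
for f in('/tmp/top.npz',None):
    t=dict(np.load(f)) if f else vision.read_camera('top'); P=cloud(t); D=P[...,:2]-O
    X=D[...,0]*np.cos(a)+D[...,1]*np.sin(a); Y=-D[...,0]*np.sin(a)+D[...,1]*np.cos(a)
    m=(abs(X)<.018)&(Y>.045)&(Y<.17)
    prof=[round(float(np.median(P[...,2][m&(abs(Y-y)<.0025)])),3) if (m&(abs(Y-y)<.0025)).any() else None for y in np.arange(.05,.166,.004)]
    print(list(zip(np.arange(50,166,4),prof)))
    g=t['image'].astype(int); grey=(g.max(-1)-g.min(-1)<45)
    j=m&(P[...,2]>.068)&(P[...,2]<.084)&grey&(Y<.125); print('jaw top Y',np.percentile(Y[j],[3,97]),j.sum())
E
python3 jaw.py
```

```text
theta 0.5625358237860163 r 0.12567884011682495 0.021976104705400484 [2.8 3.6 5.6] [-20. -16. 107.   0.  90.  49.]
[(np.int64(50), 0.021), (np.int64(54), 0.022), (np.int64(58), 0.02), (np.int64(62), 0.022), (np.int64(66), 0.021), (np.int64(70), 0.02), (np.int64(74), 0.021), (np.int64(78), 0.054), (np.int64(82), 0.076), (np.int64(86), 0.077), (np.int64(90), 0.077), (np.int64(94), 0.078), (np.int64(98), 0.077), (np.int64(102), 0.077), (np.int64(106), 0.077), (np.int64(110), 0.065), (np.int64(114), 0.064), (np.int64(118), 0.052), (np.int64(122), 0.053), (np.int64(126), 0.053), (np.int64(130), 0.052), (np.int64(134), 0.054), (np.int64(138), 0.065), (np.int64(142), 0.065), (np.int64(146), 0.065), (np.int64(150), 0.066), (np.int64(154), 0.079), (np.int64(158), 0.08), (np.int64(162), 0.08)]
jaw top Y [0.07883496 0.10702709] 194
[(np.int64(50), 0.021), (np.int64(54), 0.021), (np.int64(58), 0.019), (np.int64(62), 0.021), (np.int64(66), 0.026), (np.int64(70), 0.077), (np.int64(74), 0.077), (np.int64(78), 0.076), (np.int64(82), 0.076), (np.int64(86), 0.076), (np.int64(90), 0.077), (np.int64(94), 0.077), (np.int64(98), 0.062), (np.int64(102), 0.061), (np.int64(106), 0.065), (np.int64(110), 0.065), (np.int64(114), 0.065), (np.int64(118), 0.054), (np.int64(122), 0.053), (np.int64(126), 0.053), (np.int64(130), 0.052), (np.int64(134), 0.054), (np.int64(138), 0.063), (np.int64(142), 0.065), (np.int64(146), 0.066), (np.int64(150), 0.068), (np.int64(154), 0.08), (np.int64(158), 0.08), (np.int64(162), 0.08)]
jaw top Y [0.06812262 0.09617777] 192
```

Jaw has backed off about 10.8 mm. One more full back-and-forth.

step_arm([
  [[0,-0.218,-0.015],[0.045,0,0]],
  [[0,-0.432,-0.061],[0.089,0,0]],
  [[0,-0.637,-0.136],[0.134,0,0]],
  [[0,-0.83,-0.239],[0.178,0,0]],
  [[0,-0.83,-0.239],[0.178,0,0]],
])

```text
time_s: 9.75
tcp_pos: [0.4313, -0.0532, 0.067]
tcp_rot: [-161.2, 89.9, 7.6]
ft_force: [-1.5, 3.6, 6.9]
finger_gap: 0.0218
```

step_arm([
  [[0,-0.218,-0.015],[0.045,0,0]],
  [[0,-0.432,-0.061],[0.089,0,0]],
  [[0,-0.637,-0.136],[0.134,0,0]],
  [[0,-0.83,-0.239],[0.178,0,0]],
  [[0,-0.83,-0.239],[0.178,0,0]],
])

```text
time_s: 10.38
tcp_pos: [0.463, 0.0084, 0.067]
tcp_rot: [-110.8, 89.9, 25.8]
ft_force: [-2.2, 3.7, 8.1]
finger_gap: 0.0225
```

step_arm([
  [[0,0.218,-0.015],[-0.045,0,0]],
  [[0,0.432,-0.061],[-0.089,0,0]],
  [[0,0.637,-0.136],[-0.134,0,0]],
  [[0,0.83,-0.239],[-0.178,0,0]],
  [[0,0.83,-0.239],[-0.178,0,0]],
])

```text
time_s: 11.0
tcp_pos: [0.4312, -0.0546, 0.067]
tcp_rot: [-161.2, 89.9, 7.6]
ft_force: [0.0, 2.2, 6.3]
finger_gap: 0.022
```

step_arm([
  [[0,0.218,-0.015],[-0.045,0,0]],
  [[0,0.432,-0.061],[-0.089,0,0]],
  [[0,0.637,-0.136],[-0.134,0,0]],
  [[0,0.83,-0.239],[-0.178,0,0]],
  [[0,0.83,-0.239],[-0.178,0,0]],
])

```text
time_s: 11.62
tcp_pos: [0.438, -0.1232, 0.067]
tcp_rot: [174.7, 89.8, 15.5]
ft_force: [2.2, 3.4, 6.1]
finger_gap: 0.0221
```

```bash
python3 jaw.py
```

```text
theta 0.5633818369027372 r 0.12562280367402948 0.022118372678980064 [2.2 3.4 6.1] [-20. -16. 107.   0.  90.  49.]
[(np.int64(50), 0.021), (np.int64(54), 0.022), (np.int64(58), 0.02), (np.int64(62), 0.022), (np.int64(66), 0.021), (np.int64(70), 0.02), (np.int64(74), 0.021), (np.int64(78), 0.054), (np.int64(82), 0.076), (np.int64(86), 0.077), (np.int64(90), 0.077), (np.int64(94), 0.078), (np.int64(98), 0.077), (np.int64(102), 0.077), (np.int64(106), 0.077), (np.int64(110), 0.065), (np.int64(114), 0.064), (np.int64(118), 0.052), (np.int64(122), 0.053), (np.int64(126), 0.053), (np.int64(130), 0.052), (np.int64(134), 0.054), (np.int64(138), 0.065), (np.int64(142), 0.065), (np.int64(146), 0.065), (np.int64(150), 0.066), (np.int64(154), 0.079), (np.int64(158), 0.08), (np.int64(162), 0.08)]
jaw top Y [0.07883496 0.10702709] 194
[(np.int64(50), 0.021), (np.int64(54), 0.022), (np.int64(58), 0.072), (np.int64(62), 0.077), (np.int64(66), 0.077), (np.int64(70), 0.077), (np.int64(74), 0.077), (np.int64(78), 0.077), (np.int64(82), 0.077), (np.int64(86), 0.076), (np.int64(90), 0.02), (np.int64(94), 0.019), (np.int64(98), 0.02), (np.int64(102), 0.064), (np.int64(106), 0.065), (np.int64(110), 0.065), (np.int64(114), 0.065), (np.int64(118), 0.052), (np.int64(122), 0.052), (np.int64(126), 0.053), (np.int64(130), 0.053), (np.int64(134), 0.054), (np.int64(138), 0.065), (np.int64(142), 0.065), (np.int64(146), 0.065), (np.int64(150), 0.066), (np.int64(154), 0.08), (np.int64(158), 0.078), (np.int64(162), 0.08)]
jaw top Y [0.05870931 0.08701376] 196
```

Opened about 20 mm. A little more for margin, then release and rise.

step_arm([
  [[0,-0.218,-0.015],[0.045,0,0]],
  [[0,-0.432,-0.061],[0.089,0,0]],
  [[0,-0.637,-0.136],[0.134,0,0]],
  [[0,-0.637,-0.136],[0.134,0,0]],
])

```text
time_s: 12.18
tcp_pos: [0.4293, -0.0705, 0.067]
tcp_rot: [-160.7, 89.9, 15.9]
ft_force: [-0.6, 4.0, 7.3]
finger_gap: 0.0219
```

step_arm([
  [[0,0.218,-0.015],[-0.045,0,0]],
  [[0,0.432,-0.061],[-0.089,0,0]],
  [[0,0.637,-0.136],[-0.134,0,0]],
  [[0,0.637,-0.136],[-0.134,0,0]],
])

```text
time_s: 12.68
tcp_pos: [0.4381, -0.1234, 0.067]
tcp_rot: [170.8, 89.8, 11.7]
ft_force: [3.1, 3.6, 5.6]
finger_gap: 0.0219
```

step_arm([
  [[0,0,0],[0,0,0]],
  [[0,0,0],[0,0,0]],
  [[0,0,0],[0,0,0]],
], fingers=-0.7)

```text
time_s: 13.05
tcp_pos: [0.4362, -0.1234, 0.0653]
tcp_rot: [-18.8, 89.9, -177.9]
ft_force: [-0.1, 0.6, 0.5]
finger_gap: 0.0488
```

step_arm([
  [[-0.5,0,0],[0,0,0]],
  [[-1,0,0],[0,0,0]],
  [[-1,0,0],[0,0,0]],
])

```text
time_s: 13.42
tcp_pos: [0.438, -0.124, 0.1494]
tcp_rot: [136.6, 89.6, -22.5]
ft_force: [0.3, 0.5, -0.5]
finger_gap: 0.0742
```

```bash
python3 jaw.py | tail -1
python3 - <<'E'
from h import *
s=read_state(); print(s['tcp_pos'],s['finger_gap'])
b=W(0,.1255,.147); 
for y in(YAW,): print(b,go(b,R=down(y)), (Ro.from_euler('xyz',s['tcp_rot'],degrees=True).as_matrix()[:,1]))
E
```

```text
jaw top Y [0.0557519  0.08343163] 193
[ 0.437196   -0.12371302  0.14708501] 0.0747435086944305
[0.57778589 0.04655839 0.147     ] (array([ 0.003, -1.361, -2.401]), array([-3.249e-01, -2.000e-04, -9.000e-04])) [ 0.35689938 -0.93414082  0.00194074]
```

step_arm([
  [[-0.4,-0.4,-0.7],[0,0,0]],
  [[-0.5,-0.46,-0.8],[0,0,0]],
  [[-0.5,-0.46,-0.8],[0,0,0]],
])

```text
time_s: 13.85
tcp_pos: [0.4834, -0.0654, 0.1848]
tcp_rot: [-26.4, 89.9, 174.7]
ft_force: [-0.3, -0.6, -0.9]
finger_gap: 0.0743
```

step_arm([
  [[0,-0.4,-0.7],[0,0,0]],
  [[0,-0.45,-0.8],[0,0,0]],
])

```text
time_s: 14.1
tcp_pos: [0.53, -0.0085, 0.1831]
tcp_rot: [-29.8, 89.8, 171.2]
ft_force: [-0.1, -0.6, -0.0]
finger_gap: 0.0747
```

step_arm([
  [[0,-0.45,-0.8],[-0.05,0,0]],
  [[0,-0.45,-0.8],[-0.1,0,0]],
  [[0,-0.45,-0.8],[-0.15,0,0]],
  [[0,-0.45,-0.8],[-0.2,0,0]],
  [[0,-0.45,-0.8],[-0.25,0,0]],
])

```text
time_s: 14.72
tcp_pos: [0.576, 0.0453, 0.1842]
tcp_rot: [-48.5, 89.8, -162.4]
ft_force: [-0.9, 0.7, -0.3]
finger_gap: 0.0746
```

step_arm([
  [[0,0,0],[-0.05,0,0]],
  [[0,0,0],[-0.075,0,0]],
  [[0,0,0],[-0.075,0,0]],
])

```text
time_s: 15.1
tcp_pos: [0.5762, 0.0454, 0.1846]
tcp_rot: [-63.2, 89.9, -163.9]
ft_force: [0.4, -1.2, -0.1]
finger_gap: 0.0746
```

```bash
python3 look.py pics/l5.png;  python3 - <<'E'
from h import *
w=dict(np.load('/tmp/lw.npz')); P=cloud(w); 
a=np.radians(YAW); D=P[...,:2]-O; X=D[...,0]*np.cos(a)+D[...,1]*np.sin(a); Y=-D[...,0]*np.sin(a)+D[...,1]*np.cos(a)
m=(P[...,2]>.058)&(P[...,2]<.07)&(Y>.095)&(Y<.15)&(abs(X)<.05)
r=cv2.minAreaRect(np.stack([X[m],Y[m]],-1).astype(np.float32)*1000); print(m.sum(),r,np.percentile(X[m],[1,99]),np.percentile(Y[m],[1,99]))
b=W(0,.1255,.05); print(go(b,R=down(YAW)))
E
```

```text
[0.57649557 0.04589085 0.18504123] 0.074601578128399 [  1.2   1.7  78.   -0.  100.4  11.9]
2376 ((0.0401153564453125, 122.16542053222656), (49.31987762451172, 55.630409240722656), 89.1575698852539) [-0.0273548   0.02725769] [0.09840672 0.14553078]
(array([ 1.688,  0.016, -0.012]), array([-0.0006,  0.0002,  0.0004]))
```

View pics/l5.png

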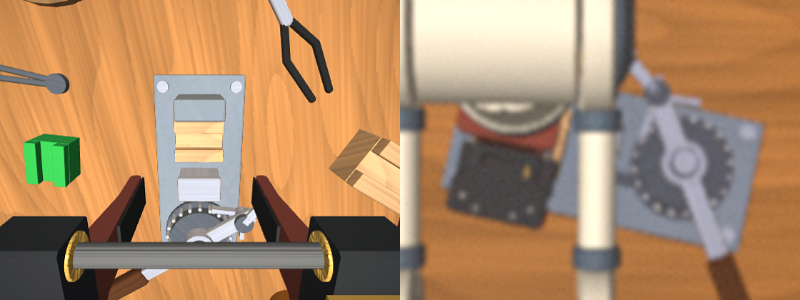

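Wrist view: block free between the fixed jaw (200,107) and the opened jaw (200,185), groove across. Jaw is ~23 mm back. Descending on the block's x ends.

step_arm([
  [[0.5,0.015,-0.02],[0,0,0]],
  [[0.7,0.015,-0.02],[0,0,0]],
])

```text
time_s: 15.45
tcp_pos: [0.5772, 0.0478, 0.127]
tcp_rot: [-75.7, 89.8, -176.3]
ft_force: [0.2, 0.0, 1.2]
finger_gap: 0.0746
```

step_arm([
  [[0.4,0,0],[0,0,0]],
  [[0.7,0,0],[0,0,0]],
  [[0.7,0,0],[0,0,0]],
])

```text
time_s: 15.82
tcp_pos: [0.5769, 0.0479, 0.0715]
tcp_rot: [-76.3, 89.7, -176.9]
ft_force: [-0.1, 0.1, -0.6]
finger_gap: 0.0748
```

step_arm([
  [[0.3,0,0],[0,0,0]],
  [[0.5,0,0],[0,0,0]],
  [[0.58,0,0],[0,0,0]],
  [[0.58,0,0],[0,0,0]],
])

```text
time_s: 16.32
tcp_pos: [0.5785, 0.0481, 0.0275]
tcp_rot: [-79.6, 90.0, 179.8]
ft_force: [-0.6, -0.0, -0.3]
finger_gap: 0.0747
```

step_arm([
  [[0,0,0],[0,0,0]],
  [[0,0,0],[0,0,0]],
  [[0,0,0],[0,0,0]],
  [[0,0,0],[0,0,0]],
], fingers=1, grip_force=20)

```text
time_s: 16.82
tcp_pos: [0.5788, 0.0482, 0.0282]
tcp_rot: [106.3, 90.0, 5.7]
ft_force: [-1.6, -0.3, 3.9]
finger_gap: 0.0563
```

step_arm([
  [[-0.05,0,0.03],[0,0,0]],
  [[-0.2,0,0.03],[0,0,0]],
  [[-0.6,0,0.03],[0,0,0]],
  [[-1,0,0.03],[0,0,0]],
  [[-1,0,0.03],[0,0,0]],
])

```text
time_s: 17.45
tcp_pos: [0.5799, 0.0458, 0.1112]
tcp_rot: [102.1, 89.6, 1.5]
ft_force: [-0.4, 0.1, -1.9]
finger_gap: 0.0558
```

step_arm([
  [[-0.4,0,0],[0,0,0]],
  [[-0.5,0,0],[0,0,0]],
])

```text
time_s: 17.7
tcp_pos: [0.5785, 0.0458, 0.1481]
tcp_rot: [102.0, 89.9, 1.4]
ft_force: [-0.8, -0.1, -1.5]
finger_gap: 0.056
```

step_arm([
  [[0,-0.3,-0.4],[0,0,0]],
  [[0,-0.6,-0.82],[0,0,0]],
  [[0,-0.73,-1],[0,0,0]],
])

```text
time_s: 18.08
tcp_pos: [0.5342, 0.1365, 0.1458]
tcp_rot: [-74.4, 89.9, -174.9]
ft_force: [0.0, -0.3, -1.6]
finger_gap: 0.0561
```

step_arm([
  [[0,-0.35,-0.5],[0,0,0]],
  [[0,-0.7,-0.96],[0,0,0]],
  [[0,-0.73,-1],[0,0,0]],
])

```text
time_s: 18.45
tcp_pos: [0.4914, 0.2263, 0.1464]
tcp_rot: [-69.6, 89.9, -170.0]
ft_force: [-0.3, -0.4, -1.3]
finger_gap: 0.0561
```

step_arm([
  [[0,-0.35,-0.5],[0,0,0]],
  [[0,-0.6,-0.85],[0,0,0]],
  [[0,-0.73,-1],[0,0,0]],
  [[0,-0.73,-1],[0,0,0]],
])

```text
time_s: 18.95
tcp_pos: [0.45, 0.3135, 0.1469]
tcp_rot: [-2.2, 89.9, -102.7]
ft_force: [-0.5, -0.6, -1.2]
finger_gap: 0.0557
```

```bash
python3 look.py pics/l6.png;  python3 - <<'E'
from h import *
print(go([.45,.315,.029]), read_state()['ft_force'])
E
```

```text
[0.45052784 0.31265775 0.14719566] 0.05559262625588221 [31.2 -2.8 86.3 -0.1 96.5 41.9]
(array([ 1.477, -0.012, -0.029]), array([0., 0., 0.])) [-0.06069561 -1.16805834 -1.04141862]
```

View pics/l6.png

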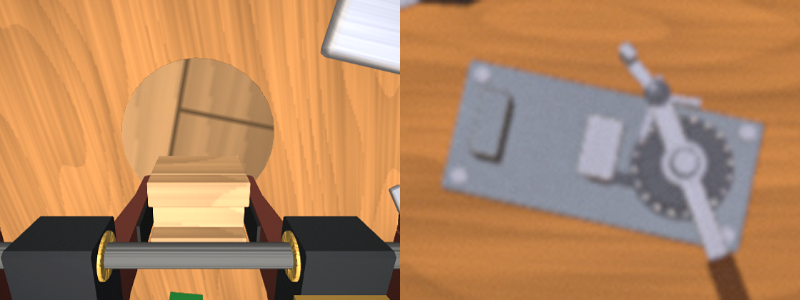

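Block is held level, groove up, over the board; clamp is empty with its jaw open and lever over. Lowering gently.

step_arm([
  [[0.4,0,0],[0,0,0]],
  [[0.8,0,0],[0,0,0]],
  [[0.9,0,0],[0,0,0]],
])

```text
time_s: 19.42
tcp_pos: [0.4493, 0.3119, 0.0728]
tcp_rot: [-42.0, 89.7, -142.6]
ft_force: [0.2, 0.2, -0.8]
finger_gap: 0.0561
```

step_arm([
  [[0.25,0,0],[0,0,0]],
  [[0.45,0,0],[0,0,0]],
  [[0.53,0,0],[0,0,0]],
  [[0.55,0,0],[0,0,0]],
  [[0.55,0,0],[0,0,0]],
])

```text
time_s: 20.05
tcp_pos: [0.4501, 0.3141, 0.032]
tcp_rot: [132.2, 89.9, 31.6]
ft_force: [-0.2, 0.2, -1.9]
finger_gap: 0.0557
```

Run:
```python
from h import *
s=read_state(); print(s['tcp_pos'],s['ft_force'])
```

```text
[0.45012134 0.31406766 0.03200325] [-0.20806947  0.23877343 -1.86750454]
```

step_arm([
  [[0.015,0,0],[0,0,0]],
  [[0.03,0,0],[0,0,0]],
  [[0.03,0,0],[0,0,0]],
])

```text
time_s: 20.42
tcp_pos: [0.4498, 0.3138, 0.0291]
tcp_rot: [133.4, 90.0, 32.9]
ft_force: [-0.2, 0.3, -2.3]
finger_gap: 0.0561
```

step_arm([
  [[0.015,0,0],[0,0,0]],
  [[0.03,0,0],[0,0,0]],
  [[0.03,0,0],[0,0,0]],
])

```text
time_s: 20.8
tcp_pos: [0.4498, 0.3138, 0.0264]
tcp_rot: [-50.9, 90.0, -151.4]
ft_force: [0.4, -0.0, -1.0]
finger_gap: 0.0559
```

step_arm([
  [[0.01,0,0],[0,0,0]],
  [[0.02,0,0],[0,0,0]],
  [[0.02,0,0],[0,0,0]],
])

```text
time_s: 21.18
tcp_pos: [0.4499, 0.3139, 0.0262]
tcp_rot: [129.5, 90.0, 29.0]
ft_force: [-2.7, -2.0, 6.1]
finger_gap: 0.0559
```

Contact, with 6 N upward. Releasing and rising.

step_arm([
  [[0,0,0],[0,0,0]],
  [[0,0,0],[0,0,0]],
  [[0,0,0],[0,0,0]],
  [[0,0,0],[0,0,0]],
], fingers=-0.7)

```text
time_s: 21.68
tcp_pos: [0.4498, 0.3138, 0.0249]
tcp_rot: [-57.3, 90.0, -157.8]
ft_force: [-0.5, -0.1, 0.3]
finger_gap: 0.0745
```

step_arm([
  [[-0.3,0,0],[0,0,0]],
  [[-0.8,0,0],[0,0,0]],
  [[-1,0,0],[0,0,0]],
])

```text
time_s: 22.05
tcp_pos: [0.4508, 0.3144, 0.1077]
tcp_rot: [132.1, 89.8, 31.5]
ft_force: [-0.3, -0.1, -0.5]
finger_gap: 0.0748
```

step_arm([
  [[-0.6,0,0],[0,0,0]],
  [[-1,0,0],[0,0,0]],
  [[-1,0,0],[0,0,0]],
])

```text
time_s: 22.42
tcp_pos: [0.4509, 0.3145, 0.1877]
tcp_rot: [132.3, 89.7, 31.7]
ft_force: [0.3, -0.4, 0.0]
finger_gap: 0.0748
```

step_arm([
  [[0,-0.6,0.3],[0,0,0]],
  [[0,-1,0.4],[0,0,0]],
  [[0,-1,0.4],[0,0,0]],
])

```text
time_s: 22.8
tcp_pos: [0.3637, 0.2969, 0.1833]
tcp_rot: [-50.7, 89.9, -151.2]
ft_force: [-0.1, 0.8, -0.4]
finger_gap: 0.0747
```

```bash
python3 jaw.py | tail -1
python3 - <<'E'
from h import *
t=vision.read_camera('top'); s=vision.read_camera('scene'); w=vision.read_camera('wrist')
for c in (s,w,t):
    P=cloud(c); d=np.hypot(P[...,0]-.45,P[...,1]-.315); m=(d<.06)&(P[...,2]>.056)&(P[...,2]<.07)
    if m.sum()>20: print(m.sum(),P[m].mean(0),cv2.minAreaRect(P[m][:,:2].astype(np.float32)),np.percentile(P[m][:,2],[5,95]))
A=cv2.convertScaleAbs(cv2.resize(t['image'][80:360,60:460,::-1],(400,280)),alpha=1.5); B=cv2.convertScaleAbs(cv2.resize(s['image'][130:290,120:450,::-1],(400,194)),alpha=1.3)
cv2.imwrite('pics/f7.png',np.hstack([A,np.vstack([B,np.zeros((86,400,3),np.uint8)])]))
E
```

```text
jaw top Y [0.05576229 0.08341902] 191
110 [0.45625566 0.31119901 0.06290346] ((0.453532338142395, 0.3117021918296814), (0.05115494504570961, 0.059299495071172714), 77.53433227539062) [0.05800031 0.06784588]
2876 [0.44953049 0.3107858  0.06316688] ((0.45016708970069885, 0.3095398545265198), (0.05045195296406746, 0.0566105879843235), 79.3154525756836) [0.06126054 0.06461603]
244 [0.45363984 0.30441762 0.06230258] ((0.44983839988708496, 0.31185245513916016), (0.051624562591314316, 0.055853862315416336), 79.63850402832031) [0.05786906 0.06621555]
```

View pics/f7.png

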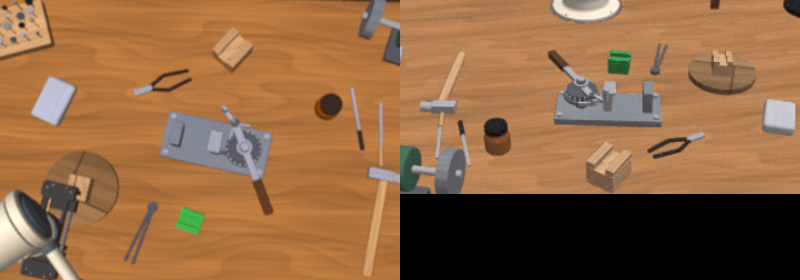

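The block stands level on the board, groove up. Its centre is about (0.450, 0.311), some 4 mm from the board's centre, and its top is at 63 mm. The jaw is open about 23 mm, the lever is over, and the other things look undisturbed. Handing in.

```bash
python3 -c "
from rig import env; print(env.close_job())"
```

```text
the job is handed in; nothing more can be done
None
```

The job is done and handed in at about 23 s of the 72 s allowed; the hand-in reported no verdict.

**What I did**
- I flipped the lever from about -0.35 to about +0.34 rad.
- I worked the handle through two full strokes and one part stroke.
- I then gripped the block by its x ends, lifted it out and set it on the board with about 6 N at contact.

**Last checks**
- **Jaw:** it has backed off about 23 mm, measured from the top camera's depth.
- **Lever:** still over in the last picture. I measured its angle only once, after the flip.
- **Block:** standing level with its groove up, about 4 mm from the board's centre and wholly on the board.
- **Other things:** the loose things look unmoved, judged by eye from the pictures only. The gripper is clear of everything.

**Where measurements disagreed:** the wrist camera placed things 3 to 4 mm away from where the top camera did. That did not matter for any of the grasps.

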